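# Open the lathe's extraction gate with the pull hook

## Task

Take the long pull hook from its rest on the bench, drop its pin into the eye of the large extraction gate's slide and draw the slide gently out until it just bears on its rubber stop, without squashing the rubber hard. Then unhook, leaving the slide resting against the stop, and lay the hook back in its rest as you found it. Keep your hand off the gates, leave the small gate shut and do not disturb the other things on the bench.

Things in the scene. Friction and masses are not known exactly. Their poses are not given: they have to be found in the camera images.
- hook_handle (a point): centre of the pull hook's handle. Hook: rigid, about 0.14 kg; wooden handle 160 long, 26 wide, 26 high (mm), then an 8 mm rod along the same axis, a swan neck rising to 30 mm above the axis, and a downward pin. x runs along the handle to the pin, z up. Balance point about 45 mm ahead of the centre. In its rest the hook is level, axis 36 mm above the bench, free to grasp between the forks
- hook_pin (a point): on the pin's centre line at the height of the handle's axis, 232 mm ahead of the handle's centre, same axes. The pin is 8 mm thick, upright, round-ended, and reaches 16 mm below this point and 17 mm above it. Behind it the neck stays 20 mm or more above the axis for 36 mm, then comes down to it
- rest: the hook's rest: 10 mm plywood strip fixed to the bench with two upright forks, open upward; origin on the bench, x along the hook. The handle's centre lies over the origin within 5 mm. Rear fork 65 mm behind the origin, slot 31 mm, carries the handle; front fork 150 mm ahead, slot 16 mm, carries the rod. Forks 16 mm thick, slots 20 mm deep with flared lips, tops 45 and 54 mm above the bench
- large_gate: the large extraction gate, fixed: cast body 150 x 126 mm, 80 to 108 mm above the bench, on an 80 mm pipe, a grey hose bending up and back from it. Origin on the bench under the shut slide's eye; x points from the tab to the pipe, so the slide opens towards -x. A bar along its +y edge carries the stop, which reaches to 23 mm from the middle line. Worked with the hook only, never by hand
- large_eye (a point): centre of the round eye, 14 mm across, in the tab of the large gate's slide, at the plate's mid-thickness, 94 mm above the bench, axes as the gate's. The slide is a 4 mm steel plate; the tab is 40 mm wide and ends 18 mm in front (-x) of the eye. Free space under the tab down to the bench. The cast body begins 27 mm behind the eye when shut
- large_slide (a joint): how far the large gate's slide is drawn out, m: 0 shut; it starts between 0 and 0.02. It drags with about 5 N and stays where it is left. Its wide plate comes up against the stop's rubber buffer somewhere between 0.05 and 0.08: the stop is clamped where the turner has set the air for the lathe, different each time, and its place is not given but is felt as a rise of the pull
- stop_buffer (a joint): how far the rubber buffer of the large gate's stop is pressed in, m: 0 when free. It yields 1 mm for each 5 N of pull beyond the drag, and is harmed if squashed by more than 2.6 mm (about 18 N of pull in all); the drag of the slide keeps it pressed in by up to 1 mm after the hook is eased
- small_gate: the small extraction gate, same make, on a 50 mm pipe, body 104 x 92 mm, its origin likewise under the eye, its slide with the same tab and eye. It may stand left or right of the large one, about 340 mm from it
- small_slide (a joint): how far the small gate's slide is drawn out, m: 0 shut; it is shut and stays so
- disc_blank: round wood blank lying flat, 150 mm across, 30 mm high. Origin under its centre; to be left alone
- square_blank: square wood block 75 x 75 mm, 50 mm high. Origin under its centre; to be left alone
- bowl: turned dark wood bowl, 130 mm across, 50 mm high. Origin under its centre; to be left alone
- gouge: turning gouge lying on the bench, 440 mm long, wooden handle 30 mm thick, its origin at the joint of handle and blade. To be left alone
- sanding_block: cork sanding block 110 x 60 mm, 32 mm high. Origin under its centre; to be left alone
- wax_tin: round metal tin 72 mm across, 45 mm high, between the two gates. Origin under its centre; to be left alone
- chuck: four-jaw lathe chuck lying on its back, 96 mm across, 46 mm high. Origin under its centre; to be left alone

How it is judged:
By the outcome, as a careful person would: the job done as asked, in the order asked, and still so for the second after the job is handed in, with the robot touching nothing.
It also fails if it takes over 50 s, if anything falls off the work surface, if the arm or the gripper's body presses on something with over 40 N, if the wrist force passes 120 N, or if a joint passes its speed limit or range.

## Robot

A 7-joint arm with a two-finger parallel gripper is mounted at the origin on the work surface. World frame = base frame: x ahead of the robot, y to its left, z up, the work surface at z = 0. Lengths are in m, angles in rad, forces in N, time in s.
With the tool pointing down it reaches from about 0.35 to 0.9 m from the base axis. Payload 8.1 kg.
Tool frame: the origin (TCP) lies on the centre line of the jaws, within the pads' length; the fingertips stand robot.tip_extent ahead of it and the grasp point (between the pads) is the TCP (robot.tip_extent is the distance from the TCP to the fingertips, in m); z points along the fingers, x is the direction in which the jaws open and shut, and the axes are right-handed (so a half turn about z gives the same grasp; the last joint's range is limited). The gripper opens to 92 mm and grips with 3 to 60 N. Pads are 19 mm wide; open, the fingers measure 130 mm over their backs; the gripper's body (75 mm by 190 mm) begins 47 mm behind the grasp point.
Start: joints at [-1.298, 0.434, 0.025, 1.573, -0.012, 1.134, -0.075], TCP at [0.229, 0.581, 0.246] pointing down, gripper open.
Joint ranges: [-2.62, 2.62], [-0.44, 2.09], [-1.27, 1.32], [0.08, 2.57], [-1.32, 4.46], [0.12, 2], [-2.74, 2.74]. Speed limits (rad/s): [2.22, 2.22, 3.01, 3.01, 3.14, 3.14, 3.14].

## Interface

Orientations are given as a 3x3 rotation matrix whose columns are the frame's x, y, z axes.
In Python, from cell import robot, viewer gives the robot as it stands.
- The arm moves only by the tool arm_command, never from a script. Its argument "rows" is a list of rows, each a list of 7 numbers: the turn, a rotation vector about the world's x, y, z in degrees, then the shift along the world's x, y, z in cm, then the closure in counts, from 0 (fully open) to 255 (shut). A call has 1 to 5 rows; each row shifts and turns the commanded pose from where the row before left it; what a row does not reach is not made up. A row lasts 1/8 s, in which the tool goes at most 62.5 mm and 10.7 degrees, less where a joint would pass 70% of its speed; a pose out of reach is approached as far as the arm can. A call with a gripper value outside its range is refused whole. The fingers move at their own pace and stop on an object; "newtons" is the grip in N (left out, the last holds). Time passes only in rows, so rows that do not move let the fingers close. It gives the time, the measured TCP pose, the force and the opening at its end, in the units of the state.
- robot.get_obs(): the state, without advancing time (a new reading comes with each control period).
- viewer.camera(name): name is "scene" or "top"; returns a dict with "image" (400x640x3 uint8, blue, green, red), "mtx" (3x3 intrinsics, pixels), "R" (3x3) and "t" (3): a world point X has camera coordinates R X + t. Camera axes: x right, y down, z forward; pixel columns grow to the right and rows downward; lengths in m; the calibration is good to about 2 mm. A picture is of the moment at which its call begins. There is no depth.
- robot.job_done(): hands the job in, once; it reports no verdict.
The state is a dict: "time_s": time; "joint_pos": joint angles; "qvel": joint speeds; "joint_efforts": joint torques, N m; "eef_pos": TCP position; "eef_rot": TCP orientation; "wrist_force": force on the tool from outside, world axes, zero at the start; "torque": the same for the moment, N m; "opening": opening from 0.0 (shut) to 1.0 (fully open).
Only numpy, scipy, OpenCV 4.12 (cv2) and the standard library are available. Lean on these libraries where they do the work, as an engineer would, in place of code of your own. Each camera call takes 0.05 s, during which the arm holds its last target.

## Working session

There is one attempt and no reset: what is moved stays moved. The work goes in short steps, Python scripts to look and compute and a tool call to move; the robot and the scene stay as the last step left them, time stands still between calls to the robot, and variables do not carry over. Pictures are saved under pics/ and viewed, and the job is handed in when it is done.

Besides the shell and the picture viewer there is one more tool, called as name([rows], argument=value, ...), one row to a line, values as JSON. arm_command: Moves the arm, as the interface text tells. Its arguments: {"type":"object","properties":{"rows":{"type":"array"},"newtons":{"type":"number"}},"required":["rows"]}

```bash
ls; mkdir -p pics; python3 - <<'E'
from cell import robot, viewer
import cv2,numpy as np
for n in("scene","top"):
    c=viewer.camera(n); cv2.imwrite(f"pics/{n}0.png",c["image"]); print(n,c["mtx"],c["R"],c["t"])
print(robot.get_obs(), robot.tip_extent)
E
```

```text
pics
scene [[456.08879549   0.         316.8945667 ]
 [  0.         456.08879549 196.76021122]
 [  0.           0.           1.        ]] [[-0.22100452  0.97527074 -0.00199568]
 [ 0.64133165  0.1437889  -0.75366999]
 [-0.73474534 -0.16784437 -0.65725   ]] [ 0.21873295 -0.30596203  1.74709782]
top [[520.9285603    0.         318.66493129]
 [  0.         520.9285603  192.35171268]
 [  0.           0.           1.        ]] [[ 0.05025529 -0.9987309   0.00331458]
 [-0.97867509 -0.0499074  -0.19925943]
 [ 0.19917198  0.00676995 -0.97994117]] [-0.0877456   0.63064829  1.60851217]
{'time_s': 0.1, 'joint_pos': array([-1.29760869,  0.43511899,  0.02496219,  1.5739996 , -0.01157846,
        1.13397138, -0.07509834]), 'qvel': array([-2.08607859e-04, -2.27581278e-03,  1.21164659e-03, -3.33733676e-03,
       -9.71405764e-05, -4.60144628e-04, -1.30540987e-04]), 'joint_efforts': array([ 2.95067526e-03, -6.69129968e+01,  9.87930112e-01, -3.15145898e+01,
       -6.05727104e-02,  3.72485281e-02,  8.61478816e-05]), 'eef_pos': array([0.229271  , 0.58097879, 0.24504713]), 'eef_rot': array([[ 3.67049921e-01,  9.30201173e-01, -3.65660951e-04],
       [ 9.30200271e-01, -3.67050077e-01, -1.30242448e-03],
       [-1.34573266e-03,  1.37916887e-04, -9.99999085e-01]]), 'wrist_force': array([ 0.0176973 ,  0.42308298, -0.07311891]), 'torque': array([-0.00492922, -0.03822929,  0.00373269]), 'opening': 0.999555156126351} 0.019
```

View pics/scene0.png

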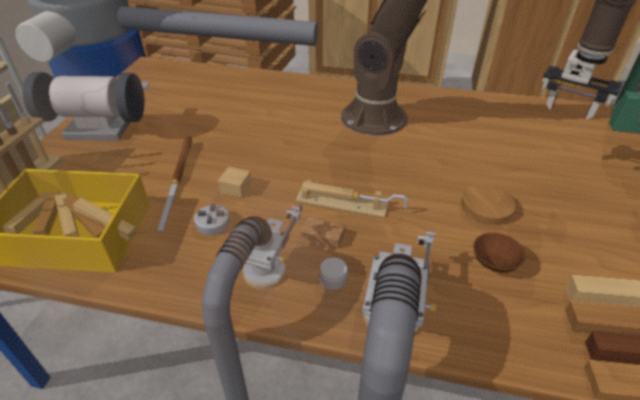

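View pics/top0.png

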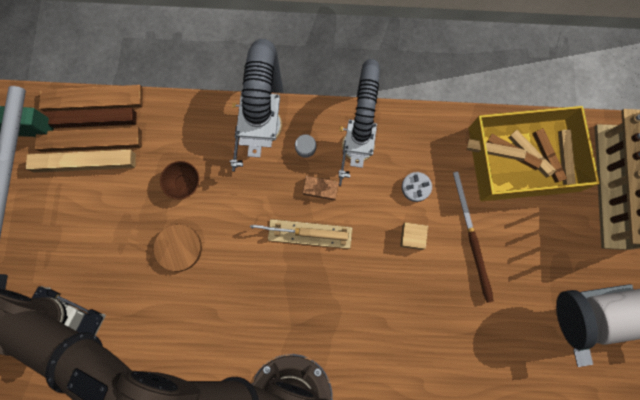

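The scene view shows the hook in its rest at about (350,197), the large gate at (395,285) and the small gate at (265,245). In the top view the hook lies at (255–350, 228–238) with its pin to the left, the large gate's tab is near (255,150) and the small gate is at (360,140). I'll zoom in on these.

```bash
python3 - <<'E'
import cv2
t=cv2.imread("pics/top0.png");s=cv2.imread("pics/scene0.png")
cv2.imwrite("pics/a.png",cv2.resize(t[205:265,235:365],None,fx=6,fy=6,interpolation=cv2.INTER_CUBIC))
cv2.imwrite("pics/b.png",cv2.resize(t[90:180,215:295],None,fx=6,fy=6,interpolation=cv2.INTER_CUBIC))
cv2.imwrite("pics/c.png",cv2.resize(s[165:225,285:415],None,fx=6,fy=6,interpolation=cv2.INTER_CUBIC))
cv2.imwrite("pics/d.png",cv2.resize(s[225:325,355:445],None,fx=6,fy=6,interpolation=cv2.INTER_CUBIC))
E
```

```text
(no output)
```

View pics/a.png

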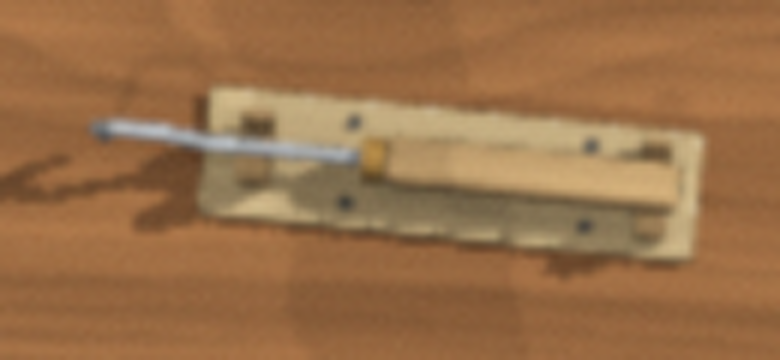

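View pics/b.png

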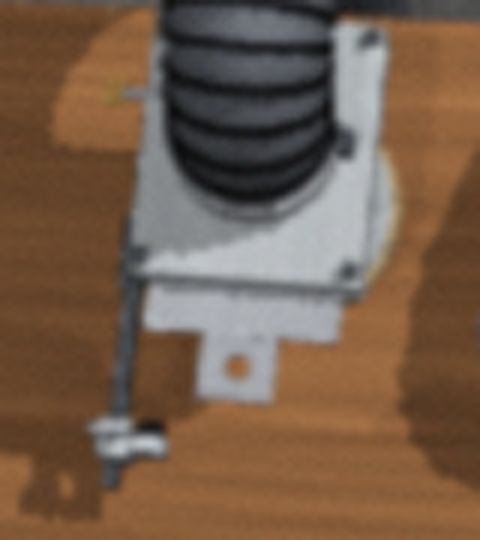

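View pics/c.png

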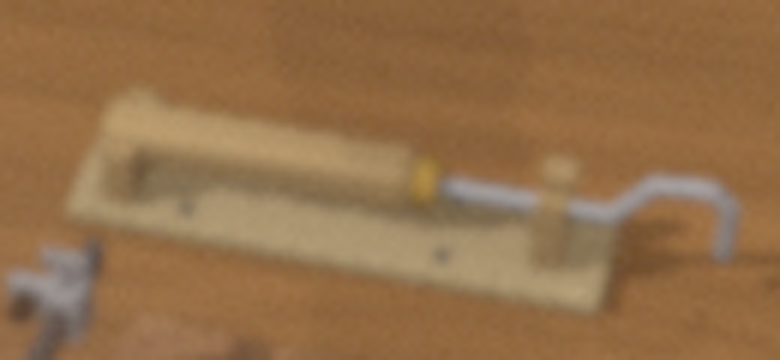

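View pics/d.png

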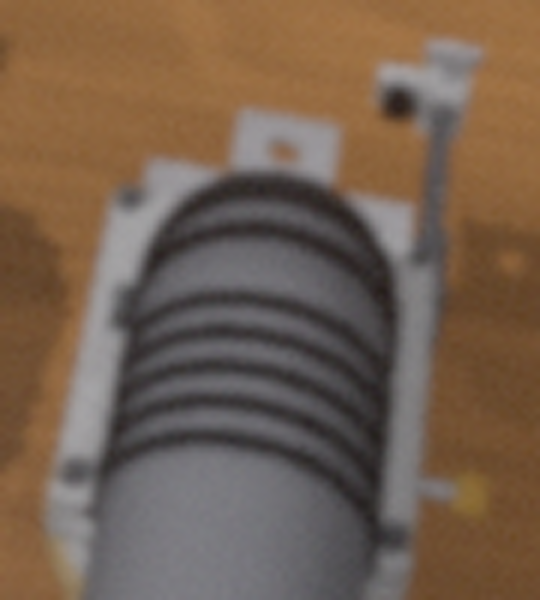

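In the crops, the handle's top runs (678,185)–(375,158) and the pin is at (100,128) in a. The eye is at (238,367) in b and (283,150) in d. The stop's buffer is the dark nub at (150,435) in b and (398,100) in d.

```bash
cat > h.py <<'E'
import numpy as np,cv2
from cell import robot,viewer
def ray(c,u,v,z):
    d=c["R"].T@np.linalg.solve(c["mtx"],[u,v,1.0]); o=-c["R"].T@c["t"]
    return o+d*(z-o[2])/d[2]
def px(x,y,ox,oy,f=6): return (x+.5)/f-.5+ox,(y+.5)/f-.5+oy
def proj(c,X):
    p=c["mtx"]@(c["R"]@np.asarray(X)+c["t"]); return p[:2]/p[2]
def tri(c1,p1,c2,p2):
    P=[c["mtx"]@np.c_[c["R"],c["t"]] for c in(c1,c2)]
    X=cv2.triangulatePoints(P[0],P[1],np.array(p1,float).reshape(2,1),np.array(p2,float).reshape(2,1)).ravel();return X[:3]/X[3]
E
cat > m1.py <<'E'
from h import *
np.set_printoptions(precision=4,suppress=True)
T=viewer.camera("top");S=viewer.camera("scene")
A=lambda x,y:px(x,y,235,205);B=lambda x,y:px(x,y,215,90);C=lambda x,y:px(x,y,285,165);D=lambda x,y:px(x,y,355,225)
for n,p,z in[("hback_c",(678,187),.049),("ferr/handle",(388,158),.049),("ferr front",(360,158),.04),("pin",(100,128),.06),("rod at front fork",(262,147),.04),
 ("strip tl",(208,88),.01),("strip bl",(198,212),.01),("strip tr",(704,132),.01),("strip br",(692,260),.01)]:
    print(n,ray(T,*A(*p),z))
for n,p,z in[("hback top",(125,112),.049),("ferr front",(440,178),.036),("pin bottom",(724,258),.020),("pin top bend",(722,200),.06)]: print("S",n,ray(S,*C(*p),z))
for n,p in[("eye",(238,367)),("tabL",(197,399)),("tabR",(274,402))]: print(n,ray(T,*B(*p),.096))
for n,p in[("bodyL",(130,275)),("bodyR",(360,297)),("bodyTR",(385,30)),]: print(n,ray(T,*B(*p),.108))
for n,p in[("eye",(283,150)),("tabL",(337,126)),("tabR",(240,110))]: print("S",n,ray(S,*D(*p),.096))
print("tri eye",tri(T,B(238,367),S,D(283,150)))
print("tri buf",tri(T,B(152,433),S,D(398,100)))
print("tri pin",tri(T,A(103,128),S,C(726,205)))
E
python3 m1.py
```

```text
hback_c [ 0.5011 -0.1547  0.049 ]
ferr/handle [ 0.5087 -0.0001  0.049 ]
ferr front [0.5091 0.0152 0.04  ]
pin [0.5155 0.1525 0.06  ]
rod at front fork [0.5123 0.0679 0.04  ]
strip tl [0.547 0.102 0.01 ]
strip bl [0.479  0.1027 0.01  ]
strip tr [ 0.5366 -0.1698  0.01  ]
strip br [ 0.4666 -0.1659  0.01  ]
S hback top [ 0.504  -0.1453  0.049 ]
S ferr front [0.5045 0.0146 0.036 ]
S pin bottom [0.5147 0.1565 0.02  ]
S pin top bend [0.5189 0.1509 0.06  ]
eye [0.7528 0.1565 0.096 ]
tabL [0.734 0.177 0.096]
tabR [0.7345 0.136  0.096 ]
bodyL [0.7971 0.216  0.108 ]
bodyR [0.7912 0.093  0.108 ]
bodyTR [0.9421 0.0896 0.108 ]
S eye [0.7539 0.1573 0.096 ]
S tabL [0.7359 0.1776 0.096 ]
S tabR [0.7357 0.1383 0.096 ]
tri eye [0.753 0.157 0.095]
tri buf [0.7146 0.2003 0.0945]
tri pin [0.5163 0.1523 0.0548]
```

```bash
cat > m2.py <<'E'
from h import *
np.set_printoptions(precision=4,suppress=True)
T=viewer.camera("top");S=viewer.camera("scene")
B=lambda x,y:px(x,y,215,90);D=lambda x,y:px(x,y,355,225)
for n,p,z in[("plateL front",(150,328),.096),("plateR front",(335,340),.096),("body L edge low",(133,265),.108),("body L edge up",(160,40),.108),("bar a",(133,230),.094),("bar b",(112,480),.094),
 ("boltTR",(370,38),.11),("boltR low",(350,270),.11),("boltL low",(138,255),.11),("tabRfront",(274,402),.096),("tabRback",(279,340),.096),("tabLf",(197,399),.096),("tabLb",(203,335),.096)]: print(n,ray(T,*B(*p),z))
for n,p in[("boltTL",(130,197)),("boltBL",(75,470)),("boltBR",(392,535))]: print("S",n,ray(S,*D(*p),.11))
for n,u,v in[("blk",320,175),("blk",303,195),("blk",336,198),("blk",337,178)]: print(n,ray(T,u,v,.032))
E
python3 m2.py
python3 - <<'E'
import cv2
t=cv2.imread("pics/top0.png")
cv2.imwrite("pics/e.png",cv2.resize(t[160:220,280:360],None,fx=6,fy=6,interpolation=cv2.INTER_CUBIC))
E
```

```text
plateL front [0.7719 0.2051 0.096 ]
plateR front [0.7703 0.106  0.096 ]
body L edge low [0.8027 0.2149 0.108 ]
body L edge up [0.9301 0.2107 0.108 ]
bar a [0.8267 0.219  0.094 ]
bar b [0.688  0.2188 0.094 ]
boltTR [0.9363 0.0972 0.11  ]
boltR low [0.8052 0.0991 0.11  ]
boltL low [0.8078 0.2123 0.11  ]
tabRfront [0.7345 0.136  0.096 ]
tabRback [0.7688 0.1358 0.096 ]
tabLf [0.734 0.177 0.096]
tabLb [0.7695 0.1765 0.096 ]
S boltTL [0.8049 0.1007 0.11  ]
S boltBL [0.9366 0.0977 0.11  ]
S boltBR [0.9393 0.2087 0.11  ]
blk [ 0.6992 -0.057   0.032 ]
blk [ 0.6293 -0.0048  0.032 ]
blk [ 0.6248 -0.113   0.032 ]
blk [ 0.6919 -0.1133  0.032 ]
```

View pics/e.png

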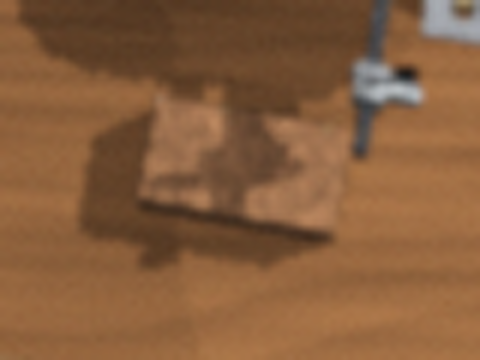

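arm_command([
  [0, 0, -6, 2.3, -5.1, 0, 60],
  [0, 0, -6, 2.3, -5.1, 0, 60],
  [0, 0, -6, 2.3, -5.1, 0, 60],
  [0, 0, -6, 2.3, -5.1, 0, 60],
  [0, 0, -6, 2.3, -5.1, 0, 60],
], newtons=50)

```text
time_s: 0.92
eef_pos: [0.345, 0.3247, 0.2459]
eef_rot: [[0.785, 0.619, 0.0], [0.619, -0.785, 0.001], [0.001, -0.0, -1.0]]
wrist_force: [0.8, -0.2, 0.4]
opening: 0.769
```

arm_command([
  [0, 0, -6, 2.3, -5.1, 0, 60],
  [0, 0, -6, 2.3, -5.1, 0, 60],
  [0, 0, -6, 2.3, -5.1, 0, 60],
  [0, 0, -6, 2.3, -5.1, 0, 60],
  [0, 0, -6, 2.3, -5.1, 0, 60],
])

```text
time_s: 1.55
eef_pos: [0.46, 0.0698, 0.2461]
eef_rot: [[0.99, 0.144, 0.001], [0.144, -0.99, 0.001], [0.001, -0.0, -1.0]]
wrist_force: [1.5, 0.8, -0.1]
opening: 0.765
```

arm_command([
  [0, 0, -6, 2.3, -5.1, -2, 60],
  [0, 0, -5, 2.5, -5.3, -3, 60],
  [0, 0, 0, 0, 0, -3, 60],
  [0, 0, 0, 0, 0, 0, 60],
])

```text
time_s: 2.05
eef_pos: [0.5047, -0.0303, 0.1656]
eef_rot: [[0.999, -0.045, -0.004], [-0.045, -0.999, -0.001], [-0.004, 0.001, -1.0]]
wrist_force: [0.0, 0.9, 0.4]
opening: 0.764
```

```bash
python3 - <<'E'
from h import *
o=robot.get_obs();print(o["eef_pos"],o["eef_rot"],o["joint_pos"],o["opening"],o["time_s"])
t=viewer.camera("top")["image"];cv2.imwrite("pics/f.png",cv2.resize(t[190:280,235:365],None,fx=6,fy=6,interpolation=cv2.INTER_CUBIC))
s=viewer.camera("scene")["image"];cv2.imwrite("pics/g.png",cv2.resize(s[105:225,285:415],None,fx=5,fy=5,interpolation=cv2.INTER_CUBIC))
E
```

```text
[ 0.50466081 -0.03033833  0.16564015] [[ 9.98957026e-01 -4.54614156e-02 -4.25672044e-03]
 [-4.54645368e-02 -9.98965749e-01 -6.39304961e-04]
 [-4.22325421e-03  8.32168005e-04 -9.99990736e-01]] [-0.46131607  0.35817227  0.54145145  1.98959719 -0.23952646  0.86022656
  0.16489421] 0.7639724186304634 2.05
```

View pics/g.png

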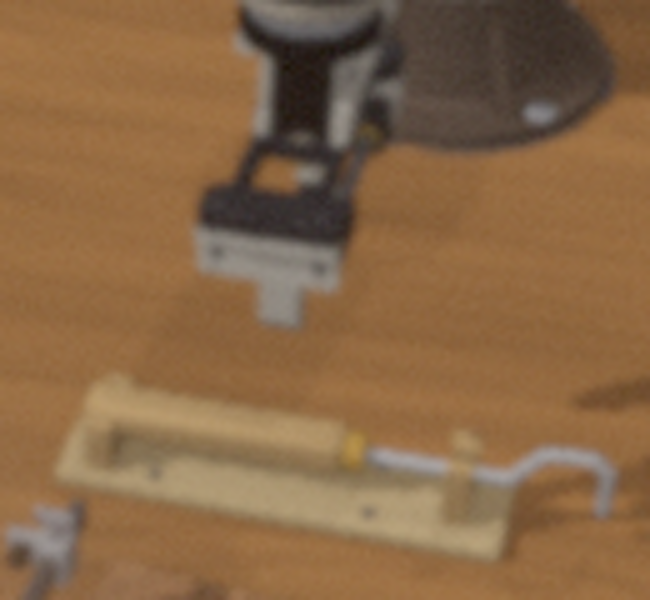

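The gripper hangs above the handle's front half (fingertips at about (280,320)), with the jaws across it. I'll lower it and grip.

arm_command([
  [0, 0, 0, 0.1, -0.2, -4, 60],
  [0, 0, 0, 0.1, -0.1, -4, 60],
  [0, 0, 0, 0, 0, -3, 60],
  [0, 0, 0, 0, 0, -1.8, 60],
  [0, 0, 0, 0, 0, 0, 60],
])

```text
time_s: 2.78
eef_pos: [0.5083, -0.0319, 0.0396]
eef_rot: [[0.999, -0.043, -0.0], [-0.043, -0.999, 0.001], [-0.0, -0.001, -1.0]]
wrist_force: [0.1, -0.1, 0.5]
opening: 0.763
```

arm_command([
  [0, 0, 0, 0, 0, 0, 150],
  [0, 0, 0, 0, 0, 0, 200],
  [0, 0, 0, 0, 0, 0, 255],
  [0, 0, 0, 0, 0, 0, 255],
], newtons=50)

```text
time_s: 3.28
eef_pos: [0.5083, -0.0329, 0.0396]
eef_rot: [[0.999, -0.044, 0.001], [-0.044, -0.999, 0.0], [0.001, -0.0, -1.0]]
wrist_force: [0.4, 0.2, -0.5]
opening: 0.376
```

```bash
python3 - <<'E'
from h import *
o=robot.get_obs();print(o["eef_pos"],o["opening"]*92,o["wrist_force"],o["torque"])
t=viewer.camera("top")["image"];cv2.imwrite("pics/f.png",cv2.resize(t[190:280,235:365],None,fx=6,fy=6,interpolation=cv2.INTER_CUBIC))
s=viewer.camera("scene")["image"];cv2.imwrite("pics/g2.png",cv2.resize(s[105:225,285:415],None,fx=5,fy=5,interpolation=cv2.INTER_CUBIC))
E
```

```text
[ 0.50832493 -0.03289072  0.0395972 ] 34.58071454292111 [ 0.40594413  0.16445889 -0.50154655] [-0.09394924 -0.02187924  0.03757742]
```

View pics/g2.png

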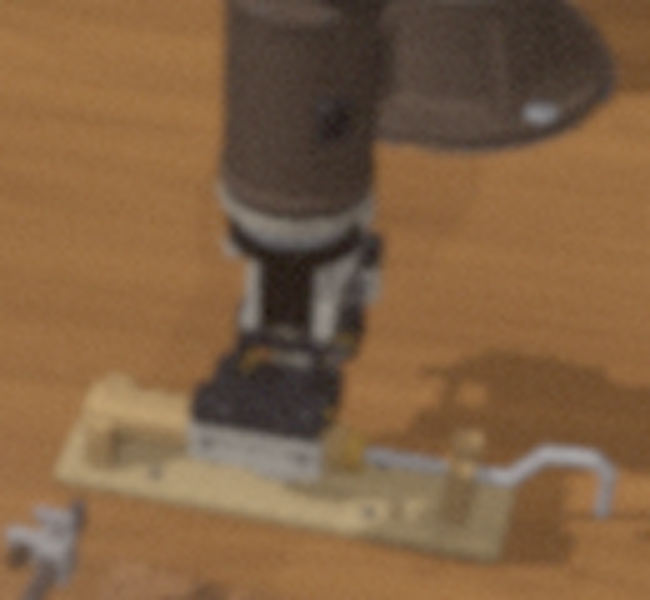

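The fingers are still closing, at 34.6 mm against a 26 mm handle.

arm_command([
  [0, 0, 0, 0, 0, 0, 255],
  [0, 0, 0, 0, 0, 0, 255],
  [0, 0, 0, 0, 0, 0, 255],
])

```text
time_s: 3.75
eef_pos: [0.5082, -0.0329, 0.0393]
eef_rot: [[0.999, -0.044, 0.0], [-0.044, -0.999, 0.0], [0.0, -0.0, -1.0]]
wrist_force: [-0.4, 0.3, 3.5]
opening: 0.283
```

arm_command([
  [0, 0, 0, 0, 0, 1, 255],
  [0, 0, 0, 0, 0, 2, 255],
  [0, 0, 0, 0, 0, 3, 255],
  [0, 0, 0, 0, 0, 4, 255],
  [0, 0, 0, 0, 0, 4, 255],
])

```text
time_s: 4.38
eef_pos: [0.5077, -0.0331, 0.1808]
eef_rot: [[0.999, -0.045, -0.0], [-0.045, -0.999, -0.0], [-0.0, 0.0, -1.0]]
wrist_force: [1.4, 1.0, -1.1]
opening: 0.28
```

```bash
python3 - <<'E'
from h import *
o=robot.get_obs();print(o["eef_pos"],o["opening"]*92,o["wrist_force"],o["torque"])
t=viewer.camera("top")["image"];cv2.imwrite("pics/k.png",cv2.resize(t[170:290,225:375],None,fx=5,fy=5,interpolation=cv2.INTER_CUBIC))
s=viewer.camera("scene")["image"];cv2.imwrite("pics/l.png",cv2.resize(s[105:225,285:435],None,fx=5,fy=5,interpolation=cv2.INTER_CUBIC))
E
```

```text
[ 0.50769975 -0.03309593  0.1807801 ] 25.77560472407888 [ 1.36567207  0.95816184 -1.05802303] [-0.08433929  0.01478098 -0.02916461]
```

View pics/k.png

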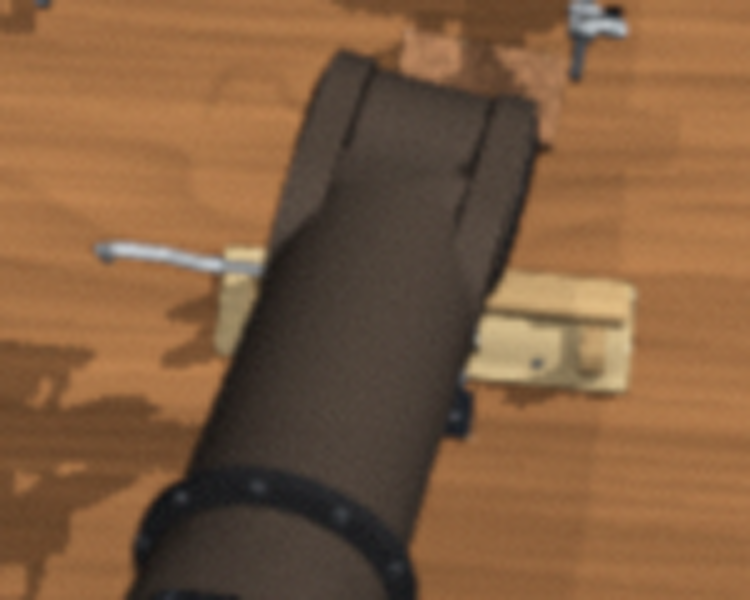

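View pics/l.png

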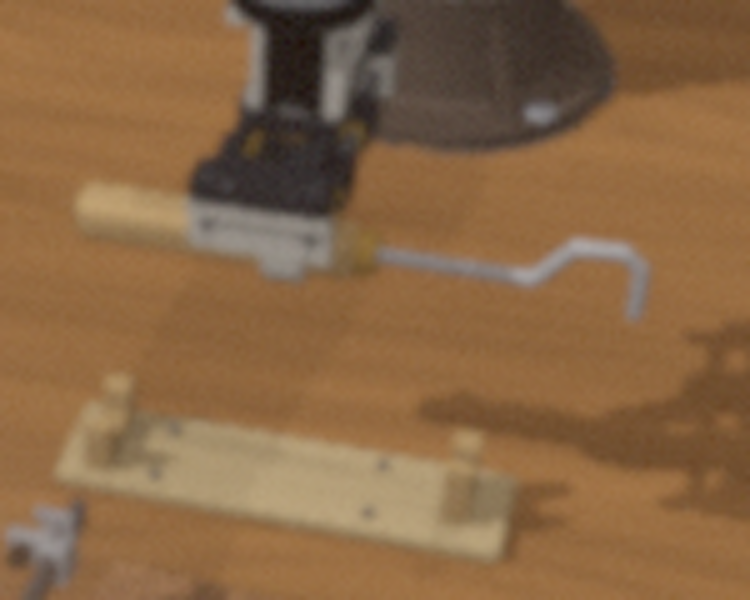

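```bash
python3 - <<'E'
from h import *
T=viewer.camera("top");S=viewer.camera("scene")
p=robot.get_obs()["eef_pos"]
a=.1808-.0033
k=lambda x,y,ox,oy:px(x,y,ox,oy,5)
for q in [ray(T,*k(106,250,225,170),a+.025),ray(S,*k(634,316,285,105),a-.014),ray(S,*k(640,268,285,105),a+.02)]: print(q,q-p)
E
```

```text
[0.51457981 0.15068992 0.2025    ] [0.00629014 0.18346175 0.02262021]
[0.51194476 0.15498336 0.1635    ] [ 0.00365508  0.18775519 -0.01637979]
[0.51473857 0.15381686 0.1975    ] [0.00644889 0.18658868 0.01762021]
```

arm_command([
  [0, 0, -8.9, 0.5, 1.9, 0, 255],
  [0, 0, -8.9, 0.5, 1.9, 0, 255],
  [0, 0, -8.9, 0.5, 1.9, 0, 255],
  [0, 0, -8.9, 0.5, 1.9, 0, 255],
  [0, 0, -8.9, 0.5, 1.9, 0, 255],
])

```text
time_s: 5.2
eef_pos: [0.5322, 0.0625, 0.1778]
eef_rot: [[0.678, -0.735, -0.003], [-0.735, -0.678, -0.001], [-0.001, 0.003, -1.0]]
wrist_force: [-0.0, -0.4, -1.0]
opening: 0.278
```

arm_command([
  [0, 0, -8.9, 0.5, 2, 0, 255],
  [0, 0, -8.9, 0.5, 2, 0, 255],
  [0, 0, -8.9, 0.5, 1.9, 0, 255],
  [0, 0, -8.9, 0.5, 1.9, 0, 255],
  [0, 0, -8.9, 0.5, 1.9, 0, 255],
])

```text
time_s: 5.82
eef_pos: [0.5573, 0.1594, 0.1777]
eef_rot: [[-0.032, -0.999, -0.002], [-0.999, 0.032, -0.001], [0.001, 0.002, -1.0]]
wrist_force: [0.1, -0.9, -1.3]
opening: 0.279
```

arm_command([
  [0, 0, 0, 0.9, 0.1, 0, 255],
  [0, 0, 0, 0, 0, -2, 255],
  [0, 0, 0, 0, 0, -2, 255],
  [0, 0, 0, 0, 0, 0, 255],
  [0, 0, 0, 0, 0, 0, 255],
])

```text
time_s: 6.45
eef_pos: [0.5671, 0.1595, 0.1392]
eef_rot: [[-0.027, -1.0, -0.0], [-1.0, 0.027, -0.0], [0.0, 0.0, -1.0]]
wrist_force: [-0.3, -0.0, -0.8]
opening: 0.279
```

```bash
cat > snap.py <<'E'
from h import *
import sys
np.set_printoptions(precision=4,suppress=True)
n=sys.argv[1]
o=robot.get_obs();print(o["time_s"],o["eef_pos"],np.degrees(np.arctan2(o["eef_rot"][1,0],o["eef_rot"][0,0])),o["eef_rot"][:,2],o["opening"]*92,o["wrist_force"],o["torque"])
t=viewer.camera("top")["image"][110:230,205:305];s=viewer.camera("scene")["image"][205:325,345:445]
im=np.hstack([cv2.resize(t,None,fx=4,fy=4,interpolation=cv2.INTER_CUBIC),cv2.resize(s,None,fx=4,fy=4,interpolation=cv2.INTER_CUBIC)])
cv2.imwrite(f"pics/{n}.png",im)
E
python3 snap.py n1
```

```text
6.45 [0.5671 0.1595 0.1392] -91.56064797324653 [-0.0002 -0.0002 -1.    ] 25.62387310259061 [-0.3394 -0.0489 -0.8394] [-0.0352  0.1404  0.0429]
```

View pics/n1.png

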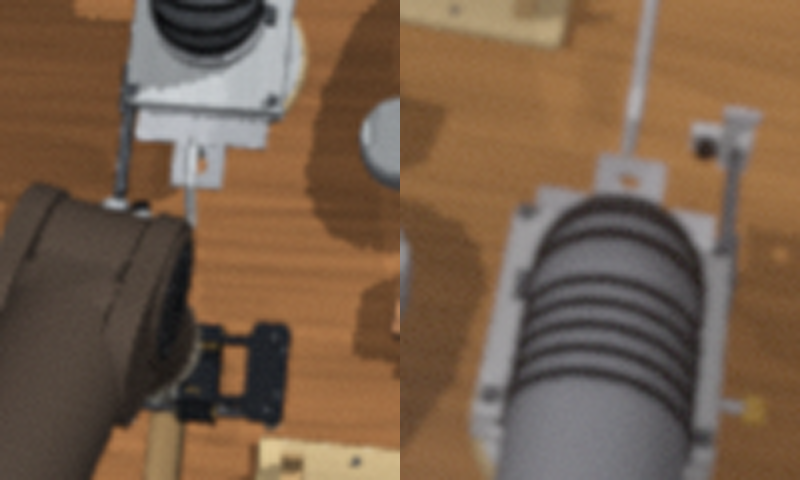

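```bash
cat > z.py <<'E'
from h import *
import sys
n=sys.argv[1]
p=robot.get_obs()["eef_pos"]
T=viewer.camera("top");S=viewer.camera("scene")
a=p[2]-.0033
P=lambda dz:np.array([p[0]+.1866,p[1]-.0027,a+dz])
for nm,c in(("T",T),("S",S)):
    print(nm,"pin bottom/axis/neck",proj(c,P(-.016)),proj(c,P(0)),proj(c,P(.03)),"eye",proj(c,[.753,.1568,.096]))
t=T["image"][125:175,230:280];s=S["image"][225:275,375:425]
cv2.imwrite(f"pics/{n}.png",np.hstack([cv2.resize(i,None,fx=8,fy=8,interpolation=cv2.INTER_CUBIC) for i in(t,s)]))
E
python3 z.py n2
```

```text
T pin bottom/axis/neck [253.16567591 148.16270137] [252.55107317 146.71519203] [251.36615744 143.92448434] eye [254.17389335 150.67418499]
S pin bottom/axis/neck [402.92254367 242.66647617] [403.74909293 238.00762265] [405.34319388 229.022456  ] eye [401.57229786 249.27076391]
```

View pics/n2.png

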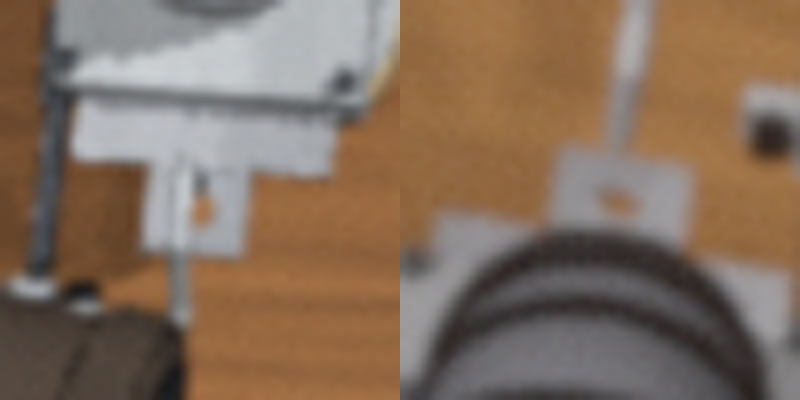

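In the top half the neck's centre is at (183,152) against the predicted (175,155). In the scene half the pin's end is at (622,150) against (627,145). So the pin sits about 2 mm towards -y; I'll correct that, come lower and compare again.

arm_command([
  [0, 0, 0, 0, 0.2, -0.9, 255],
  [0, 0, 0, 0, 0, -0.9, 255],
  [0, 0, 0, 0, 0, 0, 255],
])

```text
time_s: 7.02
eef_pos: [0.5665, 0.1621, 0.1202]
eef_rot: [[-0.027, -1.0, -0.002], [-1.0, 0.027, -0.001], [0.001, 0.002, -1.0]]
wrist_force: [0.4, -0.2, -2.3]
opening: 0.281
```

```bash
python3 z.py n3; python3 -c "
from h import *
print(robot.get_obs()['eef_pos'],robot.get_obs()['wrist_force'])"
```

```text
T pin bottom/axis/neck [253.18196149 150.18751306] [252.57462072 148.77604048] [251.40408415 146.05568916] eye [254.17389335 150.67418499]
S pin bottom/axis/neck [402.8956424  248.08539662] [403.71184769 243.53565513] [405.28545521 234.7639557 ] eye [401.57229786 249.27076391]
[0.56707797 0.16194093 0.12105512] [-1.19787773  1.00330193 -1.46095792]
```

View pics/n3.png

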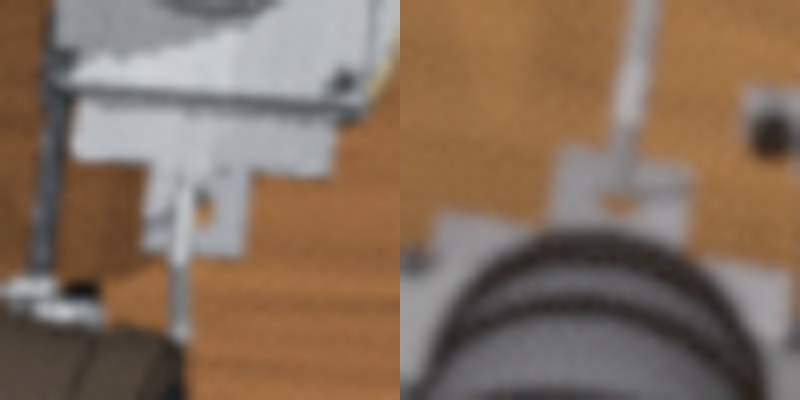

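The pin's end at (624,188) in the scene half is where an aligned pin should be, about (622,189). In the top half y agrees too, and x may be about 1 mm short. I'll nudge x and lower gently.

arm_command([
  [0, 0, 0, 0.1, 0, -0.4, 255],
  [0, 0, 0, 0, 0, -0.4, 255],
  [0, 0, 0, 0, 0, -0.2, 255],
  [0, 0, 0, 0, 0, 0, 255],
])

```text
time_s: 7.62
eef_pos: [0.5676, 0.1622, 0.1109]
eef_rot: [[-0.027, -1.0, -0.001], [-1.0, 0.027, -0.0], [0.0, 0.001, -1.0]]
wrist_force: [-2.0, 0.8, -1.1]
opening: 0.278
```

```bash
python3 z.py n4; python3 -c "
from h import *
print(robot.get_obs()['eef_pos'],robot.get_obs()['wrist_force'],robot.get_obs()['torque'])"
```

```text
T pin bottom/axis/neck [253.5153847  150.65424248] [252.91464538 149.25519137] [251.75701318 146.55920236] eye [254.17389335 150.67418499]
S pin bottom/axis/neck [402.44400823 251.05114631] [403.25194824 246.55178033] [404.80941092 237.87837085] eye [401.57229786 249.27076391]
[0.5676394  0.1621714  0.11103019] [-1.99377232 -0.091755   -3.2110654 ] [0.14116421 0.79290274 0.09359627]
```

View pics/n4.png

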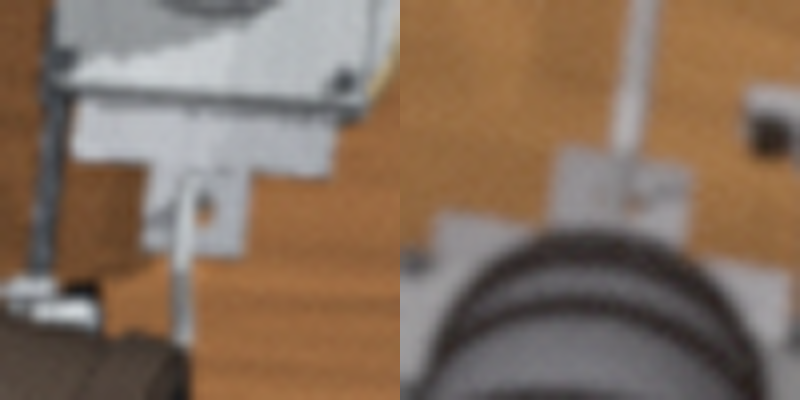

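```bash
cat > zz.py <<'E'
from h import *
import sys
T=viewer.camera("top");S=viewer.camera("scene")
t=T["image"][137:161,242:266];s=S["image"][235:259,390:414]
cv2.imwrite(f"pics/{sys.argv[1]}.png",np.hstack([cv2.resize(i,None,fx=16,fy=16,interpolation=cv2.INTER_LANCZOS4) for i in(t,s)]))
o=robot.get_obs();print(o["eef_pos"],o["wrist_force"],o["torque"])
E
python3 zz.py n5
```

```text
[0.56765734 0.16220408 0.11109975] [-2.5265318   0.22970452 -2.06889249] [0.14914587 0.93075488 0.1499475 ]
```

View pics/n5.png

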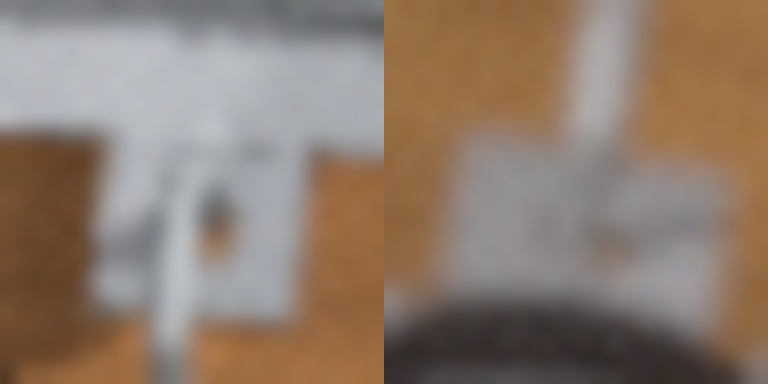

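The hole is mostly covered, with an orange remnant at (607,245) in the scene half and a steady Fx of -2.5 N. That suggests the pin bears on the rim. I'll ease back in x and read again.

arm_command([
  [0, 0, 0, -0.15, 0, 0, 255],
  [0, 0, 0, 0, 0, 0, 255],
  [0, 0, 0, 0, 0, 0, 255],
])

```text
time_s: 8.2
eef_pos: [0.567, 0.162, 0.1115]
eef_rot: [[-0.027, -1.0, 0.001], [-1.0, 0.027, -0.0], [-0.0, -0.001, -1.0]]
wrist_force: [-0.5, 1.1, -1.9]
opening: 0.278
```

```bash
python3 zz.py n6
```

```text
[0.56693368 0.16196859 0.11141743] [-0.17203235  0.25971516 -1.34141588] [-0.00501137  0.17031275  0.04513287]
```

View pics/n6.png

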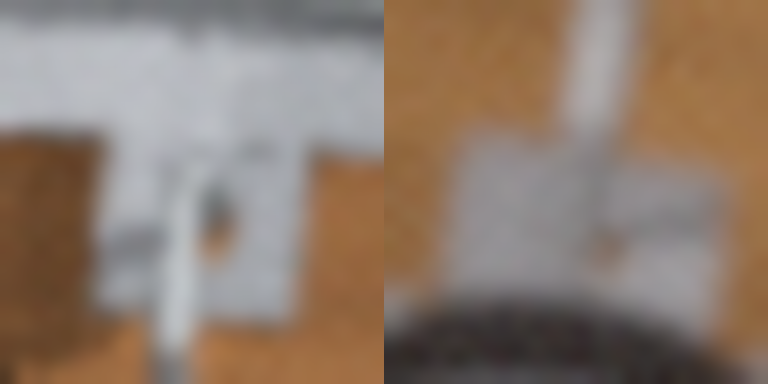

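The force vanished (Fx -0.2 N, torque back to baseline), so the pin is inside the eye and was touching its rear rim. I'll lower it on through.

arm_command([
  [0, 0, 0, -0.05, 0, -0.4, 255],
  [0, 0, 0, 0, 0, -0.5, 255],
  [0, 0, 0, 0, 0, -0.4, 255],
  [0, 0, 0, 0, 0, 0, 255],
])

```text
time_s: 8.8
eef_pos: [0.5659, 0.162, 0.0978]
eef_rot: [[-0.027, -1.0, -0.001], [-1.0, 0.027, -0.0], [0.0, 0.001, -1.0]]
wrist_force: [-0.1, -0.1, -1.3]
opening: 0.279
```

```bash
python3 zz.py n7; python3 snap.py n8
```

```text
[0.56618978 0.1619695  0.09823054] [ 0.42882384  0.2026779  -1.17501223] [-0.06824561  0.1894946  -0.05011497]
8.9 [0.5662 0.162  0.0982] -91.54446942570337 [-0.     -0.0002 -1.    ] 25.64767223811942 [ 0.4288  0.2027 -1.175 ] [-0.0682  0.1895 -0.0501]
```

View pics/n8.png

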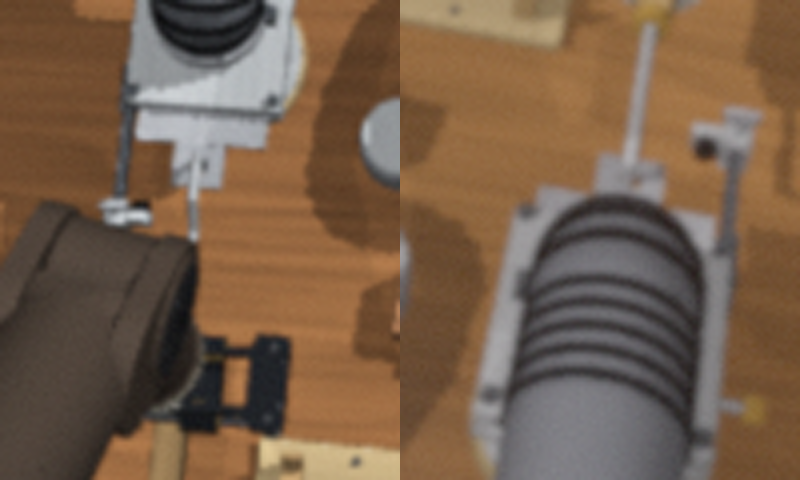

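View pics/n7.png

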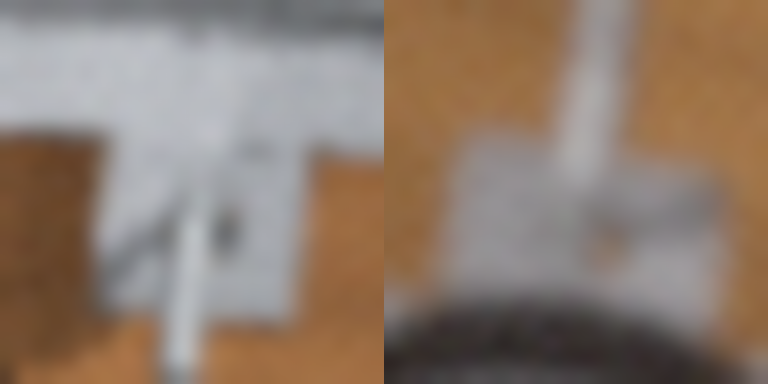

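The pin is through: the rim forces are near zero at TCP z 0.098. I'll draw along the gate's -x.

arm_command([
  [0, 0, 0, -0.3, 0, 0, 255],
  [0, 0, 0, -0.4, 0.01, 0, 255],
  [0, 0, 0, -0.5, 0.01, 0, 255],
  [0, 0, 0, -0.5, 0.01, 0, 255],
  [0, 0, 0, -0.5, 0.01, 0, 255],
])

```text
time_s: 9.62
eef_pos: [0.5454, 0.1625, 0.0988]
eef_rot: [[-0.027, -1.0, 0.003], [-1.0, 0.027, -0.0], [-0.0, -0.003, -1.0]]
wrist_force: [6.1, -0.1, -2.3]
opening: 0.279
```

```bash
python3 snap.py p1
```

```text
9.625 [0.5454 0.1625 0.0988] -91.5329784754253 [ 0.0032 -0.     -1.    ] 25.623972633759067 [ 6.134  -0.1315 -2.3461] [-0.0584 -0.7602  0.0908]
```

View pics/p1.png

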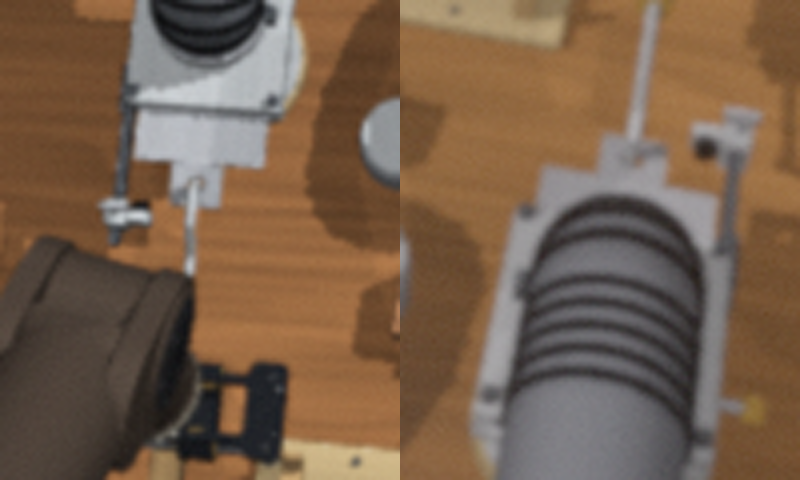

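The slide has drawn about 18 mm at 6 N pull (just drag). The plate's edge (row 163, top half) is about 25 mm short of the buffer (row ~200). I'll continue more slowly.

arm_command([
  [0, 0, 0, -0.3, 0, 0, 255],
  [0, 0, 0, -0.3, 0.01, 0, 255],
  [0, 0, 0, -0.3, 0.01, 0, 255],
  [0, 0, 0, -0.3, 0.01, 0, 255],
  [0, 0, 0, -0.2, 0, 0, 255],
])

```text
time_s: 10.35
eef_pos: [0.5311, 0.1629, 0.0987]
eef_rot: [[-0.027, -1.0, 0.002], [-1.0, 0.027, 0.0], [-0.0, -0.002, -1.0]]
wrist_force: [6.1, -0.6, -2.4]
opening: 0.281
```

```bash
python3 snap.py p2
```

```text
10.35 [0.5311 0.1629 0.0987] -91.53060655312926 [ 0.0021  0.0001 -1.    ] 25.84578175693994 [ 6.1374 -0.609  -2.3821] [-0.0168 -0.8094  0.038 ]
```

View pics/p2.png

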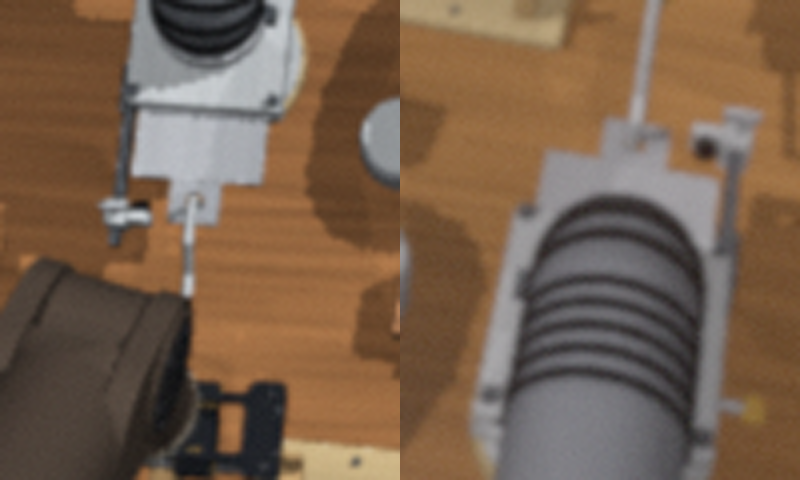

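arm_command([
  [0, 0, 0, -0.2, 0, 0, 255],
  [0, 0, 0, -0.2, 0.01, 0, 255],
  [0, 0, 0, -0.2, 0, 0, 255],
  [0, 0, 0, -0.2, 0.01, 0, 255],
  [0, 0, 0, -0.1, 0, 0, 255],
])

```text
time_s: 11.08
eef_pos: [0.5219, 0.1631, 0.0986]
eef_rot: [[-0.027, -1.0, 0.002], [-1.0, 0.027, 0.0], [-0.0, -0.002, -1.0]]
wrist_force: [6.0, 0.5, -1.9]
opening: 0.283
```

```bash
python3 snap.py p3
```

```text
11.075 [0.5219 0.1631 0.0986] -91.53245392865111 [ 0.0015  0.0001 -1.    ] 26.000896505334946 [ 6.0401  0.5069 -1.8645] [ 0.0241 -0.7835  0.0392]
```

View pics/p3.png

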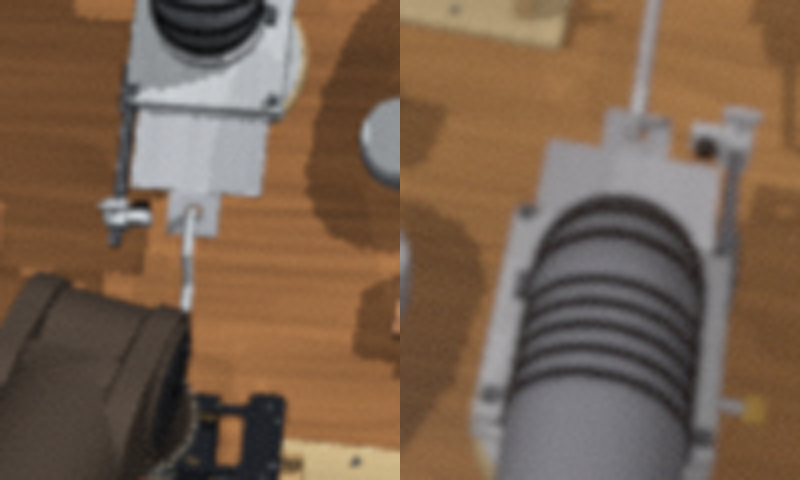

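The plate's edge at row 188 is now about 12 mm from the buffer's dark face (row ~202). Pull is still 6 N.

arm_command([
  [0, 0, 0, -0.1, 0, 0, 255],
  [0, 0, 0, -0.1, 0.01, 0, 255],
  [0, 0, 0, -0.1, 0, 0, 255],
  [0, 0, 0, -0.1, 0, 0, 255],
  [0, 0, 0, -0.1, 0, 0, 255],
])

```text
time_s: 11.8
eef_pos: [0.5168, 0.1632, 0.0985]
eef_rot: [[-0.027, -1.0, 0.001], [-1.0, 0.027, 0.0], [-0.0, -0.001, -1.0]]
wrist_force: [4.7, 0.1, -2.1]
opening: 0.28
```

```bash
cat > zb.py <<'E'
from h import *
import sys
T=viewer.camera("top");S=viewer.camera("scene")
t=T["image"][145:175,225:265];s=S["image"][225:255,405:445]
cv2.imwrite(f"pics/{sys.argv[1]}.png",np.vstack([cv2.resize(i,None,fx=9,fy=9,interpolation=cv2.INTER_LANCZOS4) for i in(t,s)]))
o=robot.get_obs();print(o["eef_pos"],o["wrist_force"],o["torque"])
E
python3 zb.py p4
```

```text
[0.51666748 0.16315353 0.09848559] [ 4.89855362  0.72373881 -2.0273813 ] [ 0.01910907 -0.81224809  0.05034972]
```

View pics/p4.png

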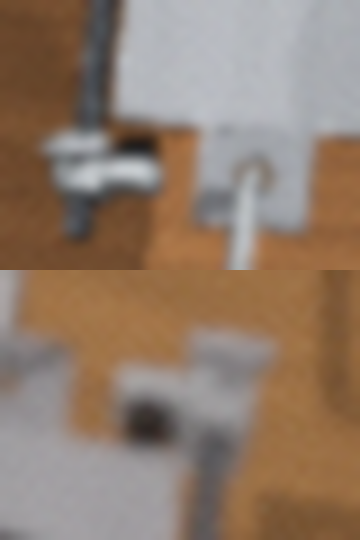

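The plate's edge (row 125) is now about 4 mm from the buffer (row 137). I'll go by half-millimetre rows.

arm_command([
  [0, 0, 0, -0.06, 0, 0, 255],
  [0, 0, 0, -0.06, 0, 0, 255],
  [0, 0, 0, -0.06, 0, 0, 255],
  [0, 0, 0, 0, 0, 0, 255],
])

```text
time_s: 12.4
eef_pos: [0.5148, 0.1632, 0.0984]
eef_rot: [[-0.027, -1.0, 0.001], [-1.0, 0.027, 0.0], [-0.0, -0.001, -1.0]]
wrist_force: [4.8, 0.6, -1.4]
opening: 0.277
```

arm_command([
  [0, 0, 0, -0.05, 0, 0, 255],
  [0, 0, 0, -0.05, 0, 0, 255],
  [0, 0, 0, 0, 0, 0, 255],
])

```text
time_s: 12.78
eef_pos: [0.5137, 0.1632, 0.0984]
eef_rot: [[-0.027, -1.0, 0.001], [-1.0, 0.027, 0.0], [-0.0, -0.001, -1.0]]
wrist_force: [4.1, 1.2, -2.0]
opening: 0.281
```

```bash
python3 zb.py p5
```

```text
[0.51371318 0.16313185 0.09839856] [ 5.19907132 -0.41595312 -2.0548513 ] [ 0.02748772 -0.86679928  0.09810333]
```

View pics/p5.png

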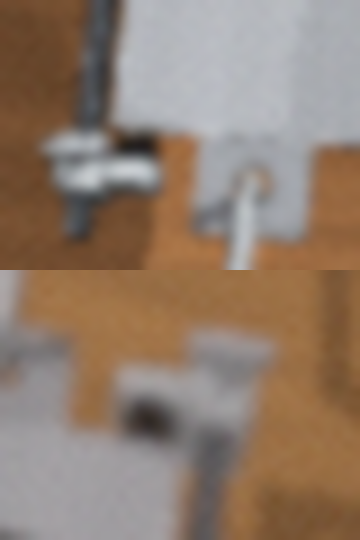

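arm_command([
  [0, 0, 0, -0.05, 0, 0, 255],
  [0, 0, 0, -0.05, 0, 0, 255],
  [0, 0, 0, 0, 0, 0, 255],
])

```text
time_s: 13.25
eef_pos: [0.5127, 0.1632, 0.0984]
eef_rot: [[-0.027, -1.0, 0.001], [-1.0, 0.027, 0.0], [-0.0, -0.001, -1.0]]
wrist_force: [4.6, -0.0, -2.4]
opening: 0.277
```

```bash
python3 zb.py p6
```

```text
[0.512668   0.16315564 0.0983814 ] [ 5.71246117  0.95916442 -2.0289806 ] [ 0.06555381 -0.9030152   0.10213362]
```

View pics/p6.png

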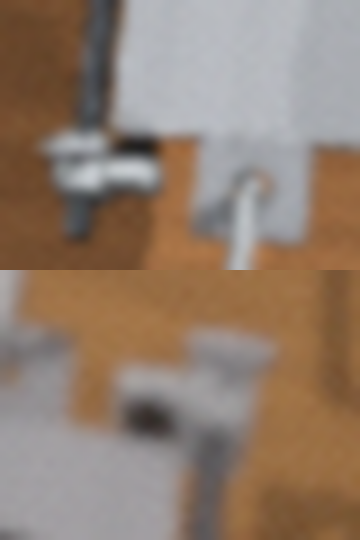

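arm_command([
  [0, 0, 0, -0.05, 0, 0, 255],
  [0, 0, 0, 0, 0, 0, 255],
])

```text
time_s: 13.6
eef_pos: [0.5121, 0.1631, 0.0984]
eef_rot: [[-0.027, -1.0, 0.0], [-1.0, 0.027, 0.0], [-0.0, -0.0, -1.0]]
wrist_force: [4.5, -0.2, -2.1]
opening: 0.281
```

arm_command([
  [0, 0, 0, -0.05, 0, 0, 255],
  [0, 0, 0, 0, 0, 0, 255],
])

```text
time_s: 13.85
eef_pos: [0.5116, 0.1631, 0.0984]
eef_rot: [[-0.027, -1.0, 0.0], [-1.0, 0.027, 0.0], [-0.0, -0.0, -1.0]]
wrist_force: [5.0, 0.8, -1.0]
opening: 0.28
```

arm_command([
  [0, 0, 0, -0.05, 0, 0, 255],
  [0, 0, 0, 0, 0, 0, 255],
])

```text
time_s: 14.1
eef_pos: [0.511, 0.1632, 0.0983]
eef_rot: [[-0.027, -1.0, 0.0], [-1.0, 0.027, 0.0], [-0.0, -0.0, -1.0]]
wrist_force: [5.5, 1.2, -0.3]
opening: 0.282
```

arm_command([
  [0, 0, 0, -0.05, 0, 0, 255],
  [0, 0, 0, 0, 0, 0, 255],
])

```text
time_s: 14.35
eef_pos: [0.5105, 0.1631, 0.0984]
eef_rot: [[-0.027, -1.0, 0.0], [-1.0, 0.027, 0.0], [-0.0, -0.0, -1.0]]
wrist_force: [5.6, -0.4, -1.2]
opening: 0.276
```

```bash
python3 zb.py p7
```

```text
[0.51051859 0.16315168 0.09832627] [ 4.84167365  0.49557504 -1.10262295] [ 0.07584139 -0.9127919   0.13582234]
```

View pics/p7.png

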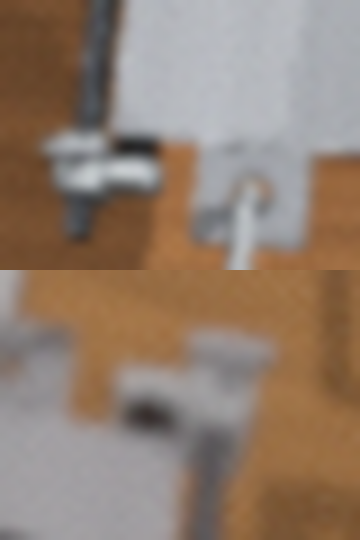

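arm_command([
  [0, 0, 0, -0.05, 0, 0, 255],
  [0, 0, 0, 0, 0, 0, 255],
])

```text
time_s: 14.7
eef_pos: [0.51, 0.1631, 0.0983]
eef_rot: [[-0.027, -1.0, 0.0], [-1.0, 0.027, 0.0], [-0.0, -0.0, -1.0]]
wrist_force: [4.5, 0.3, -0.7]
opening: 0.281
```

arm_command([
  [0, 0, 0, -0.05, 0, 0, 255],
  [0, 0, 0, 0, 0, 0, 255],
])

```text
time_s: 14.95
eef_pos: [0.5098, 0.1631, 0.0984]
eef_rot: [[-0.027, -1.0, 0.001], [-1.0, 0.027, 0.0], [-0.0, -0.001, -1.0]]
wrist_force: [6.2, 0.6, -1.5]
opening: 0.28
```

arm_command([
  [0, 0, 0, -0.05, 0, 0, 255],
  [0, 0, 0, 0, 0, 0, 255],
])

```text
time_s: 15.2
eef_pos: [0.5095, 0.1631, 0.0985]
eef_rot: [[-0.027, -1.0, 0.001], [-1.0, 0.027, 0.0], [-0.0, -0.001, -1.0]]
wrist_force: [6.8, -0.3, -2.4]
opening: 0.283
```

```bash
python3 zb.py p8;python3 zb.py p8
```

```text
[0.50953361 0.16312102 0.09846396] [ 7.57626667  0.86238839 -2.14314843] [ 0.09743077 -1.1616835   0.17130288]
[0.50953    0.16312029 0.09845339] [ 6.97268901  0.57587546 -2.16973806] [ 0.10558952 -1.13851418  0.16394397]
```

View pics/p8.png

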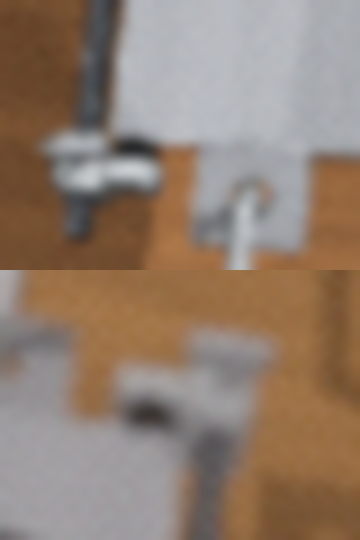

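The force is 7.2 N with the torque rising, and the hand is lagging its command, so the plate has reached the buffer. One more small step to confirm.

arm_command([
  [0, 0, 0, -0.05, 0, 0, 255],
  [0, 0, 0, 0, 0, 0, 255],
])

```text
time_s: 15.65
eef_pos: [0.5093, 0.1631, 0.0986]
eef_rot: [[-0.027, -1.0, 0.002], [-1.0, 0.027, 0.0], [-0.0, -0.002, -1.0]]
wrist_force: [7.2, 0.6, -2.7]
opening: 0.282
```

```bash
python3 zb.py p9
```

```text
[0.50929986 0.16316072 0.0985402 ] [ 7.38644044  0.70409578 -1.47268954] [ 0.06579056 -1.2925368   0.13848159]
```

The pull is about 8 N (torque -1.29, steady rise), so the buffer is pressed in roughly 0.5 mm. Now I'll ease the pin to the middle of the eye and lift out.

arm_command([
  [0, 0, 0, 0.1, 0, 0, 255],
  [0, 0, 0, 0.15, 0, 0, 255],
  [0, 0, 0, 0.15, 0, 0, 255],
  [0, 0, 0, 0, 0, 0, 255],
])

```text
time_s: 16.25
eef_pos: [0.5117, 0.1629, 0.098]
eef_rot: [[-0.027, -1.0, -0.001], [-1.0, 0.027, -0.0], [0.0, 0.001, -1.0]]
wrist_force: [-0.5, -0.6, -1.5]
opening: 0.281
```

```bash
python3 zb.py q1
```

```text
[0.51185388 0.1628998  0.09806123] [-0.25501523  0.24449373 -1.49388479] [-0.04296866  0.24174773  0.01203337]
```

View pics/q1.png

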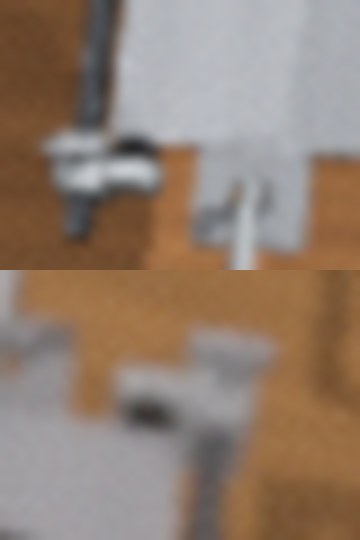

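The plate still meets the buffer at (135,145) and the hook is unloaded. I'll lift straight out.

arm_command([
  [0, 0, 0, 0, 0, 0.5, 255],
  [0, 0, 0, 0, 0, 0.7, 255],
  [0, 0, 0, 0, 0, 0.8, 255],
  [0, 0, 0, 0, 0, 1.5, 255],
  [0, 0, 0, 0, 0, 2, 255],
])

```text
time_s: 16.98
eef_pos: [0.5122, 0.163, 0.1543]
eef_rot: [[-0.027, -1.0, -0.0], [-1.0, 0.027, -0.0], [0.0, 0.0, -1.0]]
wrist_force: [0.6, 0.1, -0.2]
opening: 0.281
```

arm_command([
  [0, 0, 0, 0, 0, 3, 255],
  [0, 0, 0, 0, 0, 0, 255],
])

```text
time_s: 17.23
eef_pos: [0.5138, 0.1632, 0.1858]
eef_rot: [[-0.027, -1.0, 0.004], [-1.0, 0.027, 0.002], [-0.002, -0.004, -1.0]]
wrist_force: [-0.7, -0.0, -1.7]
opening: 0.275
```

```bash
python3 zb.py q2; python3 snap.py q3
```

```text
[0.512242   0.16330399 0.18350698] [-0.24792953 -0.10192663 -1.84276068] [0.01702441 0.24592489 0.03417663]
17.325 [0.5122 0.1633 0.1835] -91.51576138902861 [ 0.0003  0.0006 -1.    ] 25.972006919711784 [-0.2479 -0.1019 -1.8428] [0.017  0.2459 0.0342]
```

View pics/q3.png

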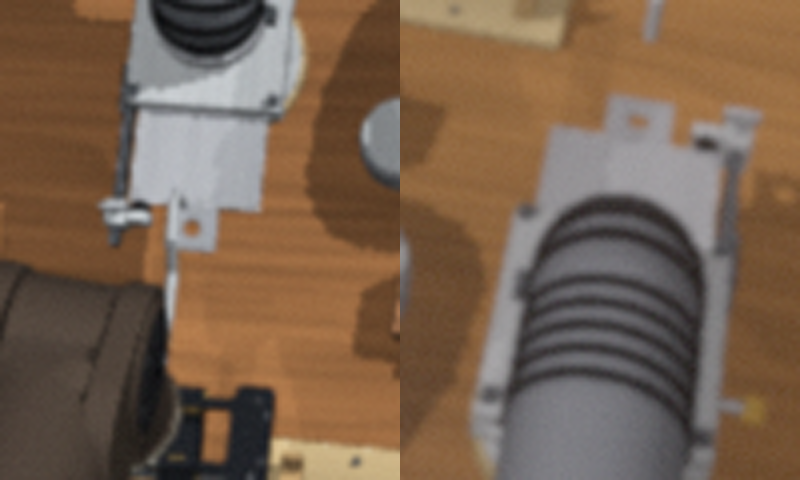

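View pics/q2.png

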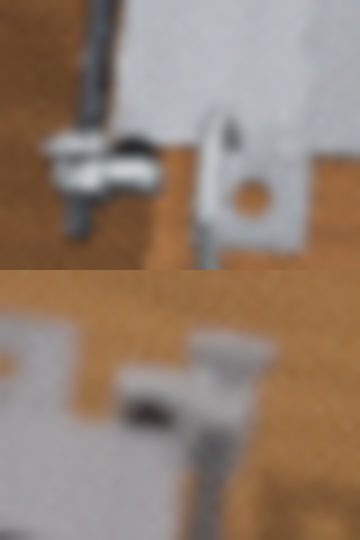

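Unhooked: the eye is clear and the plate still bears on the buffer. I'll carry the hook back to its rest.

arm_command([
  [0, 0, 8.9, 0, -1.9, 0, 255],
  [0, 0, 8.9, 0, -1.9, 0, 255],
  [0, 0, 8.9, 0, -1.9, 0, 255],
  [0, 0, 8.9, 0, -2, 0, 255],
  [0, 0, 8.9, 0, -2, 0, 255],
])

```text
time_s: 18.05
eef_pos: [0.5117, 0.0653, 0.1825]
eef_rot: [[0.685, -0.728, -0.001], [-0.728, -0.685, -0.001], [-0.001, 0.001, -1.0]]
wrist_force: [0.3, -0.5, -1.5]
opening: 0.279
```

arm_command([
  [0, 0, 8.9, 0, -2, 0, 255],
  [0, 0, 8.9, 0, -2, 0, 255],
  [0, 0, 8.9, 0, -2, 0, 255],
  [0, 0, 8.9, -0.2, -2, 0, 255],
  [0, 0, 8.9, -0.2, -1.9, 0, 255],
])

```text
time_s: 18.68
eef_pos: [0.5077, -0.0337, 0.1825]
eef_rot: [[0.999, -0.039, -0.002], [-0.039, -0.999, -0.0], [-0.002, 0.0, -1.0]]
wrist_force: [1.1, 0.3, -1.3]
opening: 0.279
```

arm_command([
  [0, 0, 0, 0, 0, -3, 255],
  [0, 0, 0, 0, 0, -3, 255],
  [0, 0, 0, 0, 0, 0, 255],
  [0, 0, 0, 0, 0, 0, 255],
])

```text
time_s: 19.18
eef_pos: [0.5086, -0.0331, 0.1237]
eef_rot: [[0.999, -0.045, -0.0], [-0.045, -0.999, -0.0], [-0.0, 0.0, -1.0]]
wrist_force: [0.6, -0.2, -1.3]
opening: 0.28
```

```bash
cat > r.py <<'E'
from h import *
import sys
np.set_printoptions(precision=4,suppress=True)
o=robot.get_obs();print(o["time_s"],o["eef_pos"],np.degrees(np.arctan2(o["eef_rot"][1,0],o["eef_rot"][0,0])),o["eef_rot"][:,2],o["wrist_force"],o["torque"])
T=viewer.camera("top");S=viewer.camera("scene")
p=o["eef_pos"];a=p[2]-.0033;u=np.array([.0425,.999,0]);b=np.array([p[0],p[1],a])
for nm,c,f in(("T",T,lambda q:(np.array(q)-[235,190]+.5)*5),("S",S,lambda q:(np.array(q)-[285,135]+.5)*5)):
    for l,h in((.187,-.016),(.187,.017),(-.125,.013),(.035,.013)): print(nm,l,h,f(proj(c,b+u*l+[0,0,h])))
cv2.imwrite(f"pics/{sys.argv[1]}t.png",cv2.resize(T["image"][190:280,235:365],None,fx=5,fy=5,interpolation=cv2.INTER_CUBIC))
cv2.imwrite(f"pics/{sys.argv[1]}s.png",cv2.resize(S["image"][135:225,285:435],None,fx=5,fy=5,interpolation=cv2.INTER_CUBIC))
E
python3 r.py r1
```

```text
19.175 [ 0.5086 -0.0331  0.1237] -2.55236881101456 [-0.     -0.0003 -1.    ] [ 0.5535 -0.1503 -1.3324] [-0.0689  0.0146 -0.0075]
T 0.187 -0.016 [ 73.1585 170.6652]
T 0.187 0.017 [ 66.2132 163.0156]
T -0.125 0.013 [579.0724 211.5388]
T 0.035 0.013 [316.1223 187.1034]
S 0.187 -0.016 [617.3581 255.2025]
S 0.187 0.017 [625.1303 208.9104]
S -0.125 0.013 [ 80.7727 126.7797]
S 0.035 0.013 [352.8802 170.7591]
```

View pics/r1t.png

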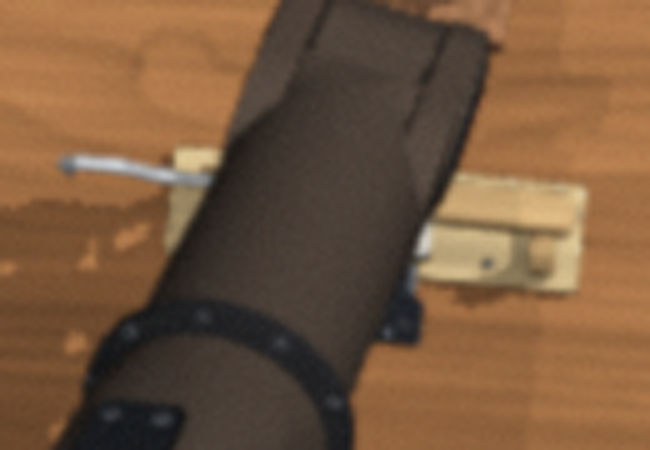

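View pics/r1s.png

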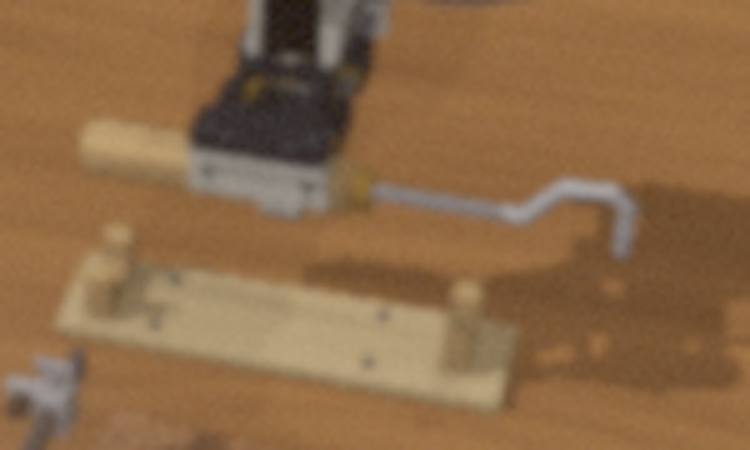

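The hook sits in the grip as before: the pin's end is at (621,255) against the predicted (617,255). I'll lower it into the forks.

arm_command([
  [0, 0, 0, 0, 0, -2.5, 255],
  [0, 0, 0, 0, 0, -2.5, 255],
  [0, 0, 0, 0, 0, -1, 255],
  [0, 0, 0, 0, 0, -0.5, 255],
  [0, 0, 0, 0, 0, 0, 255],
])

```text
time_s: 19.9
eef_pos: [0.5087, -0.0329, 0.0587]
eef_rot: [[0.999, -0.044, 0.001], [-0.044, -0.999, 0.0], [0.001, -0.0, -1.0]]
wrist_force: [0.3, -0.4, -1.0]
opening: 0.278
```

arm_command([
  [0, 0, 0, 0, 0, -0.5, 255],
  [0, 0, 0, 0, 0, -0.5, 255],
  [0, 0, 0, 0, 0, -0.4, 255],
  [0, 0, 0, 0, 0, 0, 255],
])

```text
time_s: 20.4
eef_pos: [0.5081, -0.0329, 0.0439]
eef_rot: [[0.999, -0.044, -0.001], [-0.044, -0.999, -0.0], [-0.001, 0.0, -1.0]]
wrist_force: [-0.8, 0.1, -1.2]
opening: 0.279
```

```bash
python3 r.py r2
```

```text
20.4 [ 0.5081 -0.0329  0.0439] -2.536644759886225 [-0.0006 -0.     -1.    ] [-0.8476  0.0704 -1.1987] [-0.0285  0.0669  0.0073]
T 0.187 -0.016 [ 88.4597 188.6362]
T 0.187 0.017 [ 82.1409 181.6985]
T -0.125 0.013 [570.8055 227.9411]
T 0.035 0.013 [320.2584 204.6331]
S 0.187 -0.016 [600.0611 360.4131]
S 0.187 0.017 [607.2313 317.7427]
S -0.125 0.013 [ 84.6937 233.6338]
S 0.035 0.013 [346.1607 278.4215]
```

View pics/r2s.png

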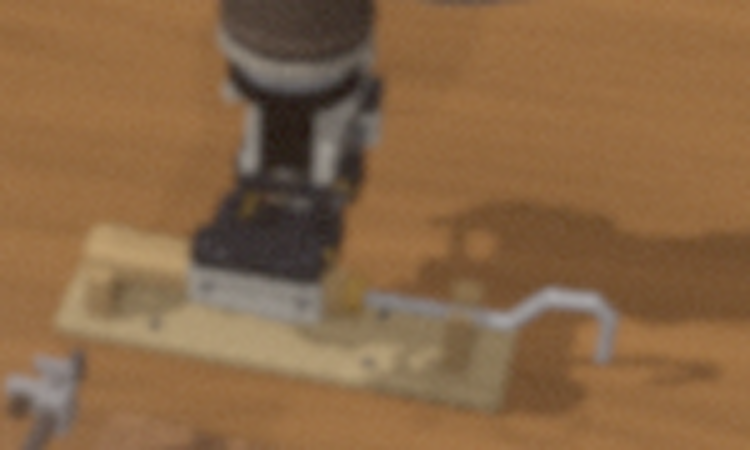

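The rod and handle are entering both slots with no contact force. About 4.5 mm remains.

arm_command([
  [0, 0, 0, 0, 0, -0.3, 255],
  [0, 0, 0, 0, 0, -0.2, 255],
  [0, 0, 0, 0, 0, 0, 255],
])

```text
time_s: 20.88
eef_pos: [0.5084, -0.0329, 0.0393]
eef_rot: [[0.999, -0.044, 0.0], [-0.044, -0.999, 0.0], [0.0, -0.0, -1.0]]
wrist_force: [0.1, 1.2, 2.0]
opening: 0.282
```

It is seated at the same height as when gripped, with the weight carried by the rest. I'll open partway as on approach, then withdraw.

arm_command([
  [0, 0, 0, 0, 0, 0, 140],
  [0, 0, 0, 0, 0, 0, 100],
  [0, 0, 0, 0, 0, 0, 60],
  [0, 0, 0, 0, 0, 0, 60],
  [0, 0, 0, 0, 0, 0, 60],
])

```text
time_s: 21.5
eef_pos: [0.5084, -0.0329, 0.0393]
eef_rot: [[0.999, -0.044, 0.0], [-0.044, -0.999, -0.0], [0.0, 0.0, -1.0]]
wrist_force: [0.2, -0.1, -0.5]
opening: 0.746
```

arm_command([
  [0, 0, 0, 0, 0, 0, 60],
  [0, 0, 0, 0, 0, 1, 60],
  [0, 0, 0, 0, 0, 2, 60],
  [0, 0, 0, 0, 0, 4, 60],
  [0, 0, 0, 0, 0, 5, 60],
])

```text
time_s: 22.12
eef_pos: [0.5077, -0.033, 0.1605]
eef_rot: [[0.999, -0.045, -0.001], [-0.045, -0.999, -0.0], [-0.001, 0.0, -1.0]]
wrist_force: [0.6, -0.5, -0.3]
opening: 0.763
```

arm_command([
  [0, 0, 0, -3, 0, 5, 60],
  [0, 0, 0, -4, 0, 3, 60],
  [0, 0, 0, -4, 0, 0, 60],
  [0, 0, 0, 0, 0, 0, 60],
  [0, 0, 0, 0, 0, 0, 60],
])

```text
time_s: 22.75
eef_pos: [0.3989, -0.0328, 0.2398]
eef_rot: [[0.999, -0.044, 0.001], [-0.044, -0.999, 0.001], [0.001, -0.001, -1.0]]
wrist_force: [1.0, -0.3, -0.1]
opening: 0.765
```

```bash
python3 snap.py v1; python3 r.py v2; python3 - <<'E'
from h import *
cv2.imwrite("pics/v3.png",viewer.camera("top")["image"])
cv2.imwrite("pics/v4.png",viewer.camera("scene")["image"])
E
```

```text
22.75 [ 0.3989 -0.0328  0.2398] -2.5234159577168853 [ 0.0015  0.0007 -1.    ] 70.34079139237447 [ 1.0229 -0.3428 -0.1165] [-0.0431  0.0606 -0.0064]
22.85 [ 0.3992 -0.033   0.2394] -2.54429890314539 [ 0.0006 -0.0005 -1.    ] [-0.5075  0.2033 -0.5442] [-0.0646  0.0359  0.0178]
T 0.187 -0.016 [ 31.9895 333.2116]
T 0.187 0.017 [ 23.4706 328.489 ]
T -0.125 0.013 [584.3882 381.6568]
T 0.035 0.013 [296.8179 354.6474]
S 0.187 -0.016 [658.844  -25.4315]
S 0.187 0.017 [667.3065 -76.4143]
S -0.125 0.013 [ 122.6319 -144.3031]
S 0.035 0.013 [ 394.8772 -107.1635]
```

View pics/v2s.png

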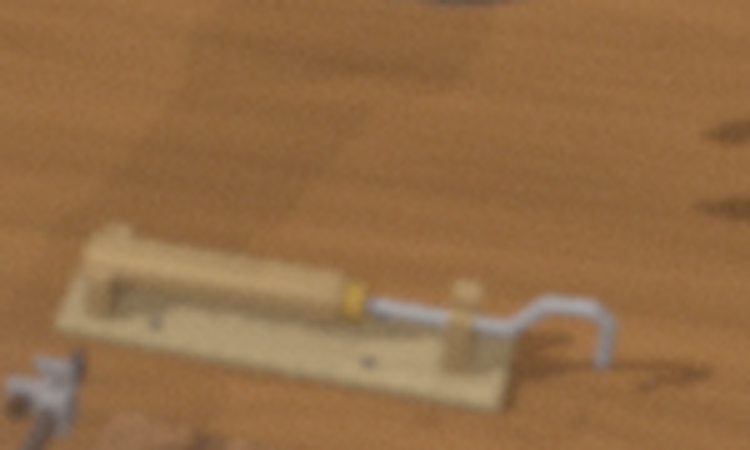

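View pics/v2t.png

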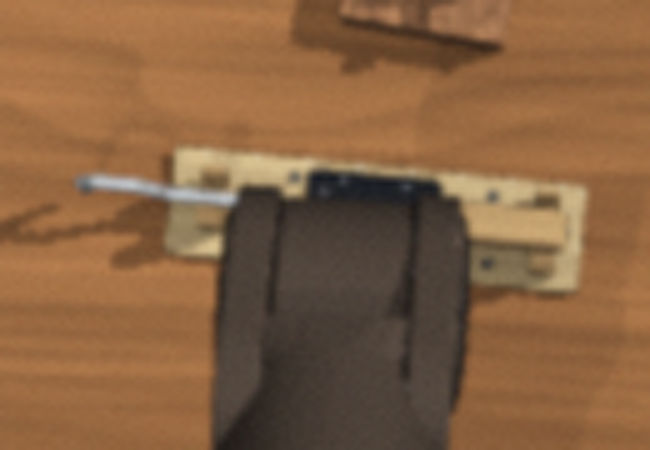

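View pics/v3.png

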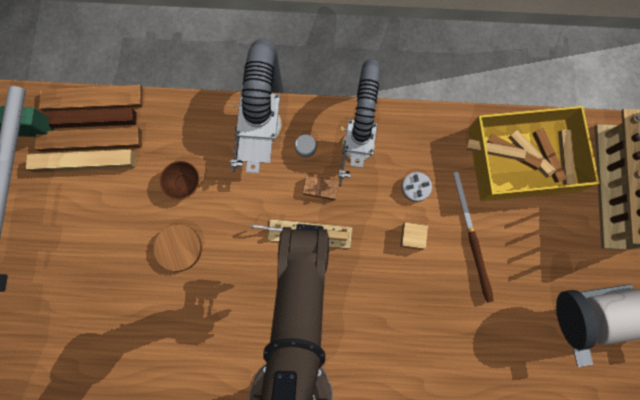

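View pics/v1.png

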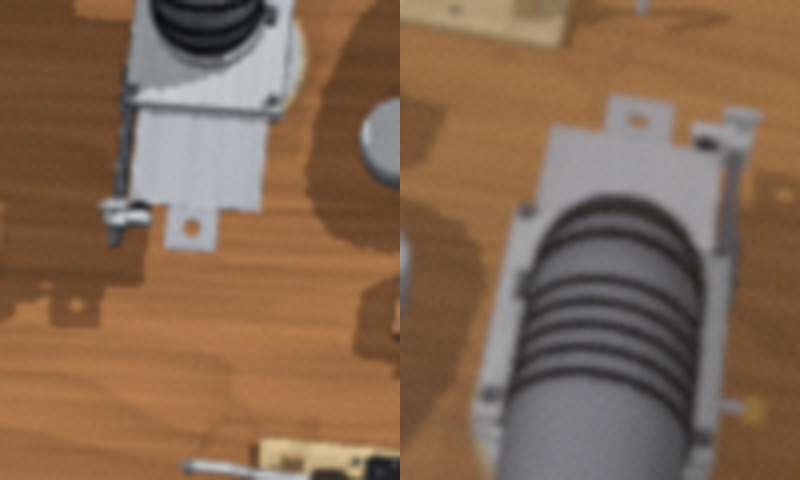

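The hook lies in both forks as it was found (pin at (605,365), handle from (90,255)). The plate's edge meets the buffer at (140,205), the small gate is unchanged and the other things are in place. I'm handing in.

```bash
python3 -c "
from cell import robot
print(robot.job_done())"
```

```text
the job is handed in; nothing more can be done
None
```

I drew the large gate's slide out with the hook until it bore lightly on its rubber stop, then unhooked and laid the hook back in its rest. The job was handed in at about 23 s of the 50 s; no verdict was reported.

- **Pull:** The drag read about 5–6 N. I stopped when the pull had risen to about 7–8 N, the wrist moment had grown steadily and the hand was lagging its commands. By my estimate the rubber is pressed in about 0.5 mm, well under the 2.6 mm limit.
- **Last pictures:** The plate's edge still meets the buffer and the hook lies level in both forks where it was. The small gate is shut, the other things look unmoved, and the arm is clear of everything.
- **What disagreed:** On entry the pin briefly pressed on the eye's rear rim with about 2.5 N, because my x nudge was roughly 1.5 mm too far. I eased it back before lowering further. The final force readings were noisy by about ±0.7 N, so the contact was judged from the moment and the lag as well as the force.

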